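# Find the probe that rattles in the heating block

## Robot

A 7-joint arm with a two-finger parallel gripper is mounted at the origin on the work surface. World frame = base frame: x ahead of the robot, y to its left, z up, the work surface at z = 0. Lengths are in mm, angles in degrees, forces in N, time in s.
With the tool pointing down it reaches from about 375 to 925 mm from the base axis. Payload 3.1 kg.
Tool frame: the origin (TCP) lies at the very end of the fingers, on their centre line; the grasp point (between the pads) lies 19 mm behind it; z points along the fingers, y is the line along which they close (so a half turn about z gives the same grasp; the last joint's range is limited). The gripper opens to 85 mm and grips with 20 to 120 N. Pads are 22 mm wide; open, the fingers measure 114 mm over their backs; the gripper's body (76 mm by 85 mm) begins 54 mm behind the grasp point. The pads swing forward as they close: fully open they stand 13 mm farther back than shut.
Start: joints at [60.229, 21.939, 2.515, 91.553, -1.026, 66.532, -2.859], TCP at [266.131, -593.024, 231.269] pointing down, gripper open.
Joint ranges: [-149.38, 149.38], [-23.57, 123.04], [-84.95, 90], [0, 143.3], [-89.99, 269.99], [3.08, 112.72], [-163.45, 163.45]. Speed limits (degrees/s): [159.86, 159.86, 180, 180, 180, 180, 180].

## Interface

Orientations are given as [roll, pitch, yaw] about the fixed x, y, z axes, in that order (R = Rz(yaw) Ry(pitch) Rx(roll)).
In Python, from station import robot, solver, imaging, job gives the robot as it stands. Calls block until the motion is done:
- robot.move_pose(position, orientation): joint-space move of the TCP to a pose.
- robot.movel(position, rot=None, vel=150, max_force=None): straight line of the TCP; rot=None keeps the orientation; vel is the mean speed in mm/s. With max_force (N) it stops when the force on the tool has changed by that much, and returns True; else False.
- robot.movej(angles): joint-space move.
- robot.open_jaws() and robot.gripper_close(squeeze=None): open the fingers fully, or close them until they stop; squeeze is the grip in N (None keeps the last).
- robot.wait(seconds).
- solver.inverse_kinematics(position, orientation): joint angles nearest the present ones, or None.
- robot.get_obs(): the state.
- imaging.read_camera(name): name is "scene" or "top" or "wrist"; returns (picture, depth): 480x640x3 uint8, blue, green, red; 480x640 float32, mm along the optical axis (not along the pixel's ray), 0 where there is no reading.
- imaging.get_calibration(name): a dict with "fx", "fy", "cx", "cy" (pixels), "R" (3x3) and "t" (3): a world point X has camera coordinates R X + t. Camera axes: x right, y down, z forward; pixel columns grow to the right and rows downward; lengths in mm; the calibration is good to about 2 mm. A picture is of the moment at which its call begins: read the wrist's pose just before it. get_calibration takes no time and is no camera call; for the wrist camera it gives the pose at the moment of the call.
A pose or a line that the arm cannot do raises robot.IKError and nothing moves.
- job.close_job(): hands the job in; it is judged then, once.
The state is a dict: "time": time; "joint_positions": joint angles; "qvel": joint speeds; "joint_efforts": joint torques, N m; "eef_pos": TCP position; "eef_rot": TCP orientation; "force": force on the tool from outside, world axes, zero at the start; "wrist_torque": the same for the moment, N m; "width": finger opening in mm; "grasp_force": force on a finger pad.
Only numpy, scipy, OpenCV 4.12 (cv2) and the standard library are available. Lean on these libraries where they do the work, as an engineer would, in place of code of your own. Each camera call takes 0.05 s, during which the arm holds its last target. There are 200 camera calls.

## Task

One of the four red-balled temperature probes in the aluminium block is loose in its well: rock the probes gently side to side in place, each as far as its play lets it go but never straining it, until you have felt which one is loose. Lift that one out and stand it upright, collar fully down, in the hole of the white holder. Leave the snug probes seated in their wells and the other things on the bench where they are.

Things in the scene. Friction and masses are not known exactly. Their poses are not given: they have to be found in the camera images.
- block: fixed brushed-aluminium heating block, 70 (x) x 260 (y) x 60 mm high, with four wells in a row along its y axis; origin at the centre of its underside. The wells are round, 17 mm wide and 50 mm deep, 65 mm apart (at y = -97.5, -32.5, +32.5 and +97.5 mm), each with a probe standing in it
- stand: fixed white plastic holder, 80 x 80 x 55 mm high with a blue foot band, with one round upright hole 14.5 mm wide and 48 mm deep, with a 3 mm chamfer, in the middle of its top: it takes the loose shank but not a snug one; origin at the centre of its underside
- stand_hole (a point): centre of the mouth of the white holder's hole, level with its top (55 mm above the bench); z up
- probe_a: steel temperature probe with a red ball grip, 120 g; the four look alike. Origin on its axis at the underside of its collar, level with the block's top while seated; z up along it. Collar 34 mm wide, 6 mm thick, above the origin; neck 12 mm wide; ball 30 mm wide, centre 40 mm above the origin; shank 40 mm long below it, hidden in the well: 16 mm wide on three (snug), 10 mm on the loose one
- probe_b: steel temperature probe with a red ball grip, 120 g; the four look alike. Origin on its axis at the underside of its collar, level with the block's top while seated; z up along it. Collar 34 mm wide, 6 mm thick, above the origin; neck 12 mm wide; ball 30 mm wide, centre 40 mm above the origin; shank 40 mm long below it, hidden in the well: 16 mm wide on three (snug), 10 mm on the loose one
- probe_c: steel temperature probe with a red ball grip, 120 g; the four look alike. Origin on its axis at the underside of its collar, level with the block's top while seated; z up along it. Collar 34 mm wide, 6 mm thick, above the origin; neck 12 mm wide; ball 30 mm wide, centre 40 mm above the origin; shank 40 mm long below it, hidden in the well: 16 mm wide on three (snug), 10 mm on the loose one
- probe_d: steel temperature probe with a red ball grip, 120 g; the four look alike. Origin on its axis at the underside of its collar, level with the block's top while seated; z up along it. Collar 34 mm wide, 6 mm thick, above the origin; neck 12 mm wide; ball 30 mm wide, centre 40 mm above the origin; shank 40 mm long below it, hidden in the well: 16 mm wide on three (snug), 10 mm on the loose one
- probe_a_ball (a point): centre of the red ball of probe_a, 100 mm above the bench while it is seated. It can be pinched with 20 to 40 N, and the probe can still rock in that grip. Fingers closing on it may press it down by some 6 N; easing up about 4 mm takes that off
- probe_b_ball (a point): centre of the red ball of probe_b, 100 mm above the bench while it is seated. It can be pinched with 20 to 40 N, and the probe can still rock in that grip. Fingers closing on it may press it down by some 6 N; easing up about 4 mm takes that off
- probe_c_ball (a point): centre of the red ball of probe_c, 100 mm above the bench while it is seated. It can be pinched with 20 to 40 N, and the probe can still rock in that grip. Fingers closing on it may press it down by some 6 N; easing up about 4 mm takes that off
- probe_d_ball (a point): centre of the red ball of probe_d, 100 mm above the bench while it is seated. It can be pinched with 20 to 40 N, and the probe can still rock in that grip. Fingers closing on it may press it down by some 6 N; easing up about 4 mm takes that off
- well_1 (a point): centre of the mouth of the block's well 1, level with its top (60 mm above the bench); a probe stands in it
- well_2 (a point): centre of the mouth of the block's well 2, level with its top (60 mm above the bench); a probe stands in it
- well_3 (a point): centre of the mouth of the block's well 3, level with its top (60 mm above the bench); a probe stands in it
- well_4 (a point): centre of the mouth of the block's well 4, level with its top (60 mm above the bench); a probe stands in it
- block_top (a point): centre of the block's top, 60 mm above the bench; y along the row of wells. Feel: pushed sideways at the ball with a few newtons, a snug probe gives about 2 mm to either side and then stands firm; the loose one rocks about 6 mm to either side with under 2 N. Held on past that with more than about 6 N, it is strained.
- bottle_1: bystander: small glass bottle with a red cap, 44 mm wide, 100 mm tall, standing in the fixed white tray beyond the block; origin at the centre of its underside
- bottle_2: bystander: small glass bottle with a red cap, 44 mm wide, 100 mm tall, standing in the fixed white tray beyond the block; origin at the centre of its underside
- bottle_3: bystander: small glass bottle with a red cap, 44 mm wide, 100 mm tall, standing in the fixed white tray beyond the block; origin at the centre of its underside
- beaker: bystander: empty glass beaker, 70 mm wide, 90 mm tall; origin at the centre of its underside
- jar: bystander: amber jar with a blue lid, 64 mm wide, 90 mm tall; origin at the centre of its underside
- spatula: bystander: spatula lying on the bench, 190 mm long along its x axis
Mind the look-alikes: they are no part of the job. Leave any blue look-alike of the probe_d alone.

How it is judged (in metres and radians):
On the way, in this order (a step that is already met when the one before it is completed fails the run):
1. a probe standing in its own well has been rocked by the fingers until its ball is 4 mm or more off its well's centre line, which only the loose one can be without strain (((horizontal distance between probe_a_ball and well_1 above 0.004 m and horizontal distance between probe_a_ball and well_2 above 0.004 m and horizontal distance between probe_a_ball and well_3 above 0.004 m and horizontal distance between probe_a_ball and well_4 above 0.004 m and z of probe_a in the frame of block between 0.055 and 0.068 m and contact force between the fingers and probe_a above 0.3 N) or (horizontal distance between probe_b_ball and well_1 above 0.004 m and horizontal distance between probe_b_ball and well_2 above 0.004 m and horizontal distance between probe_b_ball and well_3 above 0.004 m and horizontal distance between probe_b_ball and well_4 above 0.004 m and z of probe_b in the frame of block between 0.055 and 0.068 m and contact force between the fingers and probe_b above 0.3 N) or (horizontal distance between probe_c_ball and well_1 above 0.004 m and horizontal distance between probe_c_ball and well_2 above 0.004 m and horizontal distance between probe_c_ball and well_3 above 0.004 m and horizontal distance between probe_c_ball and well_4 above 0.004 m and z of probe_c in the frame of block between 0.055 and 0.068 m and contact force between the fingers and probe_c above 0.3 N) or (horizontal distance between probe_d_ball and well_1 above 0.004 m and horizontal distance between probe_d_ball and well_2 above 0.004 m and horizontal distance between probe_d_ball and well_3 above 0.004 m and horizontal distance between probe_d_ball and well_4 above 0.004 m and z of probe_d in the frame of block between 0.055 and 0.068 m and contact force between the fingers and probe_d above 0.3 N))), for 0.05 s.
2. a probe has been lifted clear of its well (z of any of probe_a, probe_b, probe_c, probe_d in the frame of block above 0.105 m), for 0.1 s.
3. the loose probe stands in the hole of the white holder, collar down, and the others are seated in the block (((horizontal distance between probe_a and stand_hole below 0.006 m and z of probe_a in the frame of stand_hole between -0.004 and 0.004 m and angle between probe_a's own z axis and vertical below 0.08 rad and linear speed of probe_a below 0.02 m/s and z of probe_b in the frame of block between 0.055 and 0.064 m and angle between each of probe_b, probe_c, probe_d's own z axis and vertical below 0.06 rad and z of probe_c in the frame of block between 0.055 and 0.064 m and z of probe_d in the frame of block between 0.055 and 0.064 m) or (horizontal distance between probe_b and stand_hole below 0.006 m and z of probe_b in the frame of stand_hole between -0.004 and 0.004 m and angle between probe_b's own z axis and vertical below 0.08 rad and linear speed of probe_b below 0.02 m/s and z of probe_a in the frame of block between 0.055 and 0.064 m and angle between each of probe_a, probe_c, probe_d's own z axis and vertical below 0.06 rad and z of probe_c in the frame of block between 0.055 and 0.064 m and z of probe_d in the frame of block between 0.055 and 0.064 m) or (horizontal distance between probe_c and stand_hole below 0.006 m and z of probe_c in the frame of stand_hole between -0.004 and 0.004 m and angle between probe_c's own z axis and vertical below 0.08 rad and linear speed of probe_c below 0.02 m/s and z of probe_a in the frame of block between 0.055 and 0.064 m and angle between each of probe_a, probe_b, probe_d's own z axis and vertical below 0.06 rad and z of probe_b in the frame of block between 0.055 and 0.064 m and z of probe_d in the frame of block between 0.055 and 0.064 m) or (horizontal distance between probe_d and stand_hole below 0.006 m and z of probe_d in the frame of stand_hole between -0.004 and 0.004 m and angle between probe_d's own z axis and vertical below 0.08 rad and linear speed of probe_d below 0.02 m/s and z of probe_a in the frame of block between 0.055 and 0.064 m and angle between each of probe_a, probe_b, probe_c's own z axis and vertical below 0.06 rad and z of probe_b in the frame of block between 0.055 and 0.064 m and z of probe_c in the frame of block between 0.055 and 0.064 m))), for 0.2 s.
At the end, for the whole second after the job is handed in: the loose probe stands at rest in the white holder's hole: its collar's underside within 4 mm of the holder's top, within 6 mm of the hole's centre, within 0.08 rad of upright; the three snug probes are seated in the block, collars within 4 mm of its top and within 0.06 rad of upright (((horizontal distance between probe_a and stand_hole below 0.006 m and z of probe_a in the frame of stand_hole between -0.004 and 0.004 m and angle between probe_a's own z axis and vertical below 0.08 rad and linear speed of probe_a below 0.02 m/s and z of probe_b in the frame of block between 0.055 and 0.064 m and angle between each of probe_b, probe_c, probe_d's own z axis and vertical below 0.06 rad and z of probe_c in the frame of block between 0.055 and 0.064 m and z of probe_d in the frame of block between 0.055 and 0.064 m) or (horizontal distance between probe_b and stand_hole below 0.006 m and z of probe_b in the frame of stand_hole between -0.004 and 0.004 m and angle between probe_b's own z axis and vertical below 0.08 rad and linear speed of probe_b below 0.02 m/s and z of probe_a in the frame of block between 0.055 and 0.064 m and angle between each of probe_a, probe_c, probe_d's own z axis and vertical below 0.06 rad and z of probe_c in the frame of block between 0.055 and 0.064 m and z of probe_d in the frame of block between 0.055 and 0.064 m) or (horizontal distance between probe_c and stand_hole below 0.006 m and z of probe_c in the frame of stand_hole between -0.004 and 0.004 m and angle between probe_c's own z axis and vertical below 0.08 rad and linear speed of probe_c below 0.02 m/s and z of probe_a in the frame of block between 0.055 and 0.064 m and angle between each of probe_a, probe_b, probe_d's own z axis and vertical below 0.06 rad and z of probe_b in the frame of block between 0.055 and 0.064 m and z of probe_d in the frame of block between 0.055 and 0.064 m) or (horizontal distance between probe_d and stand_hole below 0.006 m and z of probe_d in the frame of stand_hole between -0.004 and 0.004 m and angle between probe_d's own z axis and vertical below 0.08 rad and linear speed of probe_d below 0.02 m/s and z of probe_a in the frame of block between 0.055 and 0.064 m and angle between each of probe_a, probe_b, probe_c's own z axis and vertical below 0.06 rad and z of probe_b in the frame of block between 0.055 and 0.064 m and z of probe_c in the frame of block between 0.055 and 0.064 m))); the robot touches nothing.
It fails at once if a probe is strained: it presses on the block with more than 30 N (contact force between any of probe_a, probe_b, probe_c, probe_d and block above 30 N).
It fails at once if a bottle, the beaker, the jar or the spatula is moved by more than 30 mm (distance of any of bottle_1, bottle_2, bottle_3, beaker, jar, spatula from where it was at the start of the episode above 0.03 m).
It also fails if it takes over 72 s, if anything falls off the work surface, if the arm or the gripper's body presses on something with over 40 N, if the wrist force passes 120 N, or if a joint passes its speed limit or range.

## Working session

There is one attempt and no reset: what is moved stays moved. The work goes in short steps, each a Python script; the robot and the scene stay as the last script left them, time stands still between calls to the robot, and variables do not carry over. Pictures are saved under pics/ and viewed, at most 10 in all, crops included, and the job is handed in when it is done.

```bash
mkdir -p pics; ls; python3 - <<'E'
from station import robot, solver, imaging, job
import cv2
for n in ("top","scene"):
    im,d=imaging.read_camera(n); cv2.imwrite(f"pics/{n}0.png",im)
    import numpy as np; np.save(f"pics/{n}0.npy",d)
    c=imaging.get_calibration(n); print(n,c)
o=robot.get_obs(); print(o)
E
```

```text
pics
top {'fx': 547.0078682263829, 'fy': 547.0078682263829, 'cx': 318.39845247132416, 'cy': 243.28441003014802, 'R': array([[-0.11278606, -0.99360962, -0.00438525],
       [-0.97347323,  0.11138242, -0.1998595 ],
       [ 0.19907076, -0.01827244, -0.97981475]]), 't': array([ -11.60255581,  627.14855033, 1482.37118616])}
scene {'fx': 486.9187336283542, 'fy': 486.9187336283542, 'cx': 320.77720122366804, 'cy': 230.41357815010164, 'R': array([[-8.05158857e-01,  5.93058758e-01, -7.24551365e-04],
       [ 3.68640298e-01,  4.99522151e-01, -7.83952774e-01],
       [-4.64568129e-01, -6.31473618e-01, -6.20820041e-01]]), 't': array([ 527.34256747, -108.02062055, 1436.2243565 ])}
{'time': 0.1, 'joint_positions': array([60.22888533, 21.98773982,  2.51177308, 91.64219508, -1.02646374,
       66.53181854, -2.85670462]), 'qvel': array([ 0.0062273 , -0.16424884,  0.02406632, -0.29349783,  0.05695918,
        0.00101182, -0.0391715 ]), 'joint_efforts': array([ 3.43467516e-03, -4.34728861e+01,  1.02985315e+00, -2.50453556e+01,
        1.09164292e-02,  5.48268625e-03,  2.84451460e-05]), 'eef_pos': array([ 265.75659755, -592.2295749 ,  229.9903937 ]), 'eef_rot': array([-1.79860886e+02,  6.55912451e-03,  2.41740297e+01]), 'force': array([ 0.26193244, -0.45456217,  0.41974221]), 'wrist_torque': array([-0.02897846,  0.06943137, -0.01453086]), 'grasp_force': 0.0, 'width': 85.30342619545563}
```

View pics/top0.png

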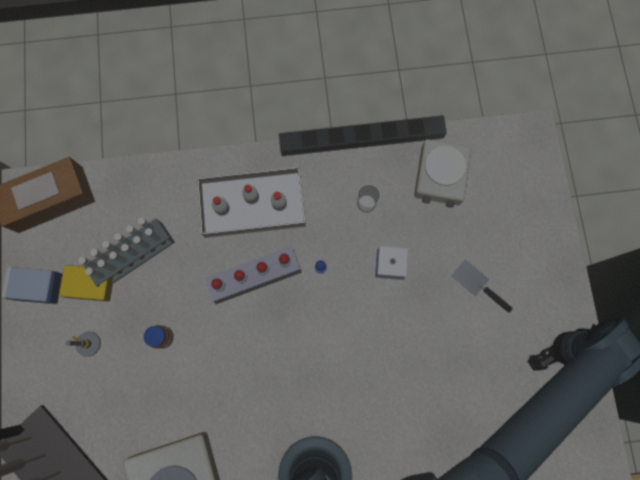

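View pics/scene0.png

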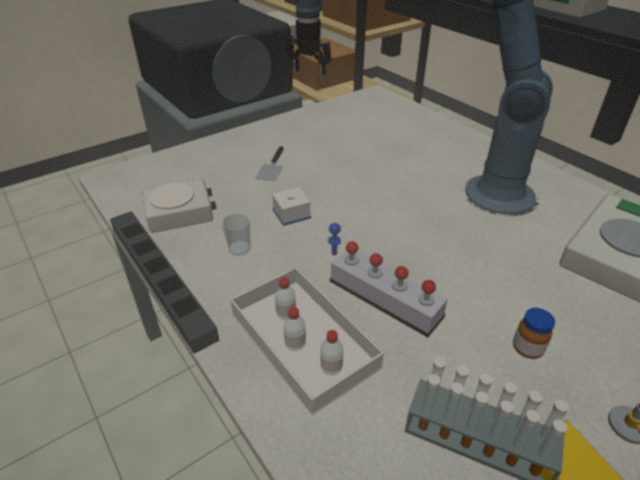

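The top view shows four red balls in the block at about (217,284), (239,275), (262,267) and (285,259). There are also three red caps in the tray at (217,203), (249,190) and (278,199), a blue look-alike at (320,266), and the white holder with its dark hole at (392,262). In the scene view the balls are at (352,248), (376,260), (401,272) and (428,287), and the holder is at (291,205). Only the balls in the aluminium block fit the probe description. I'll confirm that in a crop and triangulate.

```bash
cat > h.py <<'E'
from station import robot, solver, imaging, job
import cv2, numpy as np
def tri(obs):
    """obs: list of (calib, (u,v)); least-squares ray crossing -> point, mean miss mm"""
    A=np.zeros((3,3)); b=np.zeros(3); L=[]
    for c,(u,v) in obs:
        o=-c["R"].T@c["t"]; d=c["R"].T@np.array([(u-c["cx"])/c["fx"],(v-c["cy"])/c["fy"],1]); d/=np.linalg.norm(d)
        P=np.eye(3)-np.outer(d,d); A+=P; b+=P@o; L.append((o,P))
    x=np.linalg.solve(A,b); return x,np.mean([np.linalg.norm(P@(x-o)) for o,P in L])
def plane(c,uv,z):
    o=-c["R"].T@c["t"]; d=c["R"].T@np.array([(uv[0]-c["cx"])/c["fx"],(uv[1]-c["cy"])/c["fy"],1]); return o+d*(z-o[2])/d[2]
def blobs(m,lo=8,hi=5000):
    n,_,s,c=cv2.connectedComponentsWithStats(m.astype(np.uint8)); return [(c[i],s[i,4]) for i in range(1,n) if lo<=s[i,4]<=hi]
def red(im):
    h=cv2.cvtColor(im,cv2.COLOR_BGR2HSV); return ((h[...,0]<8)|(h[...,0]>172))&(h[...,1]>140)&(h[...,2]>60)
E
python3 - <<'E'
from h import *
T=cv2.imread("pics/top0.png");S=cv2.imread("pics/scene0.png")
ct,cs=imaging.get_calibration("top"),imaging.get_calibration("scene")
bt=sorted([b for b in blobs(red(T)) if 205<b[0][0]<300 and 245<b[0][1]<295],key=lambda b:-b[0][0])
bs=sorted([b for b in blobs(red(S)) if 340<b[0][0]<440 and 235<b[0][1]<300],key=lambda b:b[0][0])
print(bt,bs)
P=[]
for a,b in zip(bt,bs):
    x,e=tri([(ct,a[0]),(cs,b[0])]); P.append(x); print(x.round(1),round(e,1))
P=np.array(P); print(np.linalg.norm(np.diff(P,axis=0),axis=1), np.degrees(np.arctan2(*(P[0]-P[3])[[1,0]])))
# holder hole: darkest spot in the white top
def hole(im,x0,y0,x1,y1):
    g=cv2.cvtColor(im,cv2.COLOR_BGR2GRAY)[y0:y1,x0:x1].astype(float); w=np.clip(np.median(g)-30-g,0,None); ys,xs=np.mgrid[y0:y1,x0:x1]; print(w.max(),(w>0).sum()); return ((w*xs).sum()/w.sum(),(w*ys).sum()/w.sum())
ht=hole(T,385,255,400,269); hs=hole(S,284,194,298,203); print(ht,hs, tri([(ct,ht),(cs,hs)]), plane(ct,ht,55),plane(cs,hs,55))
a=cv2.resize(T[230:310,195:415],None,fx=3.6,fy=3.6,interpolation=2); b=cv2.resize(S[180:330,265:455],(792,300)[:1]+(300,),interpolation=2) if 0 else cv2.resize(S[180:320,260:460],None,fx=2.1,fy=2.1,interpolation=2)
b=cv2.copyMakeBorder(b,0,0,0,a.shape[1]-b.shape[1],cv2.BORDER_CONSTANT); cv2.imwrite("pics/crop1.png",np.vstack([a,b]))
E
```

```text
[(array([283.5, 258. ]), np.int32(42)), (array([261.1627907 , 266.18604651]), np.int32(43)), (array([238.45454545, 274.77272727]), np.int32(44)), (array([215.93181818, 282.95454545]), np.int32(44))] [(array([351.25      , 245.69230769]), np.int32(52)), (array([375.70422535, 258.70422535]), np.int32(71)), (array([401.21176471, 271.8       ]), np.int32(85)), (array([428.42424242, 286.        ]), np.int32(99))]
[583.4  17.8 104.3] 0.1
[567.6  81.3 102.7] 0.8
[551.4 144.5 102.5] 0.3
[535.9 207.5 102. ] 0.6
[65.45330075 65.31444375 64.88441082] -75.94802514362334
35.0 23
10.0 7
(np.float64(392.286036036036), np.float64(260.9099099099099)) (np.float64(289.79411764705884), np.float64(198.11764705882354)) (array([ 550.003519  , -284.64753394,   51.80132231]), np.float64(0.17647171628717562)) [ 549.37230195 -284.04737938   55.        ] [ 552.56819851 -280.85553657   55.        ]
```

View pics/crop1.png

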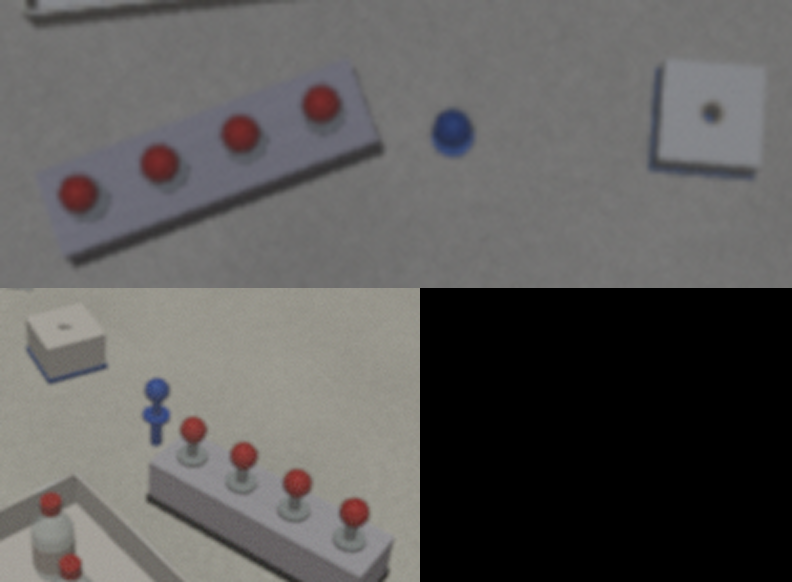

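The crop confirms it: the four grey-necked red balls stand in the aluminium block. The blue one at crop (452,130) stands alone on the bench, and the red caps belong to bottles. Spacing of 65 mm, ball heights of about 102 mm and a hole height of about 52 mm all agree with the text. On the way to the probes I'll take wrist views from two places to refine the hole and the balls.

```bash
python3 - <<'E'
from h import *
import pickle
for y in (104,-76):
    q=solver.inverse_kinematics([559,113,220],[180,0,y]); q2=solver.inverse_kinematics([550,-284,220],[180,0,y]); print(y,q if q is None else np.round(q),q2 if q2 is None else np.round(q2))
Y=104 if solver.inverse_kinematics([559,113,220],[180,0,104]) is not None and abs(solver.inverse_kinematics([559,113,220],[180,0,104])[6])<140 else -76
V=[]
for k,p in enumerate([[550,-284,260],[500,-250,260],[567,50,260],[551,140,260]]):
    robot.move_pose(p,[180,0,Y]); robot.wait(0.15)
    c=imaging.get_calibration("wrist"); im,d=imaging.read_camera("wrist"); V.append((c,im)); cv2.imwrite(f"pics/w{k}.png",im)
    pr=lambda X:(lambda v:(round(v[0]/v[2]*c["fx"]+c["cx"]),round(v[1]/v[2]*c["fy"]+c["cy"])))(c["R"]@np.array(X)+c["t"])
    print(k,robot.get_obs()["eef_pos"].round(1),"hole",pr([550,-284,55]),"balls",[pr(x) for x in [[583,18,100],[567,81,100],[551,144,100],[536,207,100]]],[(b[0].round(),b[1]) for b in blobs(red(im),200,20000)])
pickle.dump(V,open("pics/V.pkl","wb")); print(Y,robot.get_obs()["time"])
cv2.imwrite("pics/wm.png",cv2.resize(np.vstack([np.hstack([V[0][1],V[1][1]]),np.hstack([V[2][1],V[3][1]])]),(800,600)))
E
```

```text
104 [ 19.  19. -41. 102.  14.  65. -12.] [ 40.  21. -21.  96.   8.  65.  31.]
-76 [ -74.   36.   79.  106.  -38.   71. -148.] [  20.   19.    5.   97.   -2.   64. -141.]
0 [ 549.1 -285.8  259.8] hole (322, 207) balls [(479, -204), (492, -345), (508, -512), (528, -714)] []
1 [ 500.6 -250.9  260.2] hole (358, 249) balls [(526, -116), (542, -241), (561, -389), (586, -564)] []
2 [567.2  47.7 259.8] hole (246, 452) balls [(329, 253), (329, 182), (329, 102), (330, 11)] [(array([331.,  11.]), np.int32(737)), (array([330., 101.]), np.int32(887)), (array([602., 112.]), np.int32(507)), (array([330., 182.]), np.int32(747)), (array([582., 223.]), np.int32(405)), (array([330., 254.]), np.int32(613)), (array([515., 295.]), np.int32(319))]
3 [551.6 137.6 259.7] hole (245, 504) balls [(322, 339), (322, 279), (321, 212), (322, 136)] [(array([322., 135.]), np.int32(845)), (array([322., 212.]), np.int32(693)), (array([572., 221.]), np.int32(399)), (array([322., 281.]), np.int32(571)), (array([555., 315.]), np.int32(323)), (array([322., 342.]), np.int32(486))]
104 4.4333
```

View pics/wm.png

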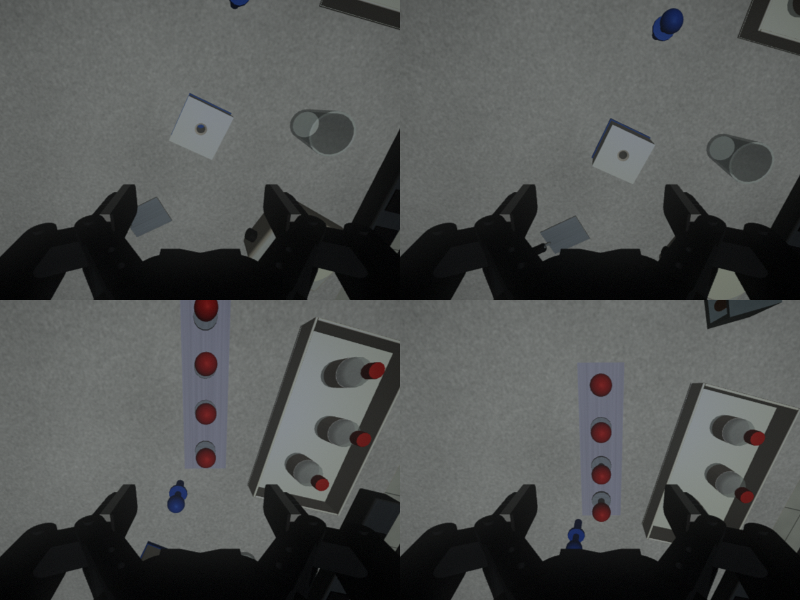

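The wrist views show the holder hole at about (322,207) in view 0 and (358,249) in view 1, where I predicted it. The ball row is in the column near 330 in view 2 and near 322 in view 3. Next I'll triangulate these and feel the nearest probe.

```bash
cat >> h.py <<'E'
Y=104.05; n=np.array([np.cos(np.radians(14.05)),np.sin(np.radians(14.05)),0]); ROT=[180,0,Y]
def feel(ball,zt=69,F=3,step_from=20,to=38):
    """open fingers straddle the ball; push it to each side until F newtons; returns stop offsets along n"""
    b=np.array([ball[0],ball[1],0.]); up=np.array([0,0,1.])
    robot.move_pose(b+up*140,ROT); robot.movel(b+up*zt,ROT,vel=80); robot.wait(0.3)
    r=[]
    for s in (1,-1):
        robot.movel(b+n*s*step_from+up*zt,ROT,vel=50); robot.wait(0.25)
        f0=robot.get_obs()["force"]
        hit=robot.movel(b+n*s*to+up*zt,ROT,vel=7,max_force=F)
        o=robot.get_obs(); r.append(float((o["eef_pos"]-b)@n)); print(s,hit,"off",round(r[-1],2),"lat",((o["eef_pos"]-b)@[-n[1],n[0],0]).round(2),"z",o["eef_pos"][2].round(1),"dF",(o["force"]-f0).round(2),"t",o["time"])
        robot.movel(b+n*s*(step_from-3)+up*zt,ROT,vel=40)
    print("span",r[0]-r[1],"centre",(r[0]+r[1])/2); return r
E
python3 - <<'E'
from h import *
import pickle,json
V=pickle.load(open("pics/V.pkl","rb")); P=[]
B=[sorted([b[0] for b in blobs(red(V[k][1]),200,20000) if 300<b[0][0]<350],key=lambda p:-p[1]) for k in (2,3)]
for i in range(4):
    x,e=tri([(V[2][0],B[0][i]),(V[3][0],B[1][i])]); P.append(x); print(x.round(1),round(e,2))
P=np.array(P);H=[]
for k,(u,v) in ((0,(322,207)),(1,(358,249))):
    c,im=V[k]; g=cv2.GaussianBlur(cv2.cvtColor(im,cv2.COLOR_BGR2GRAY),(3,3),0); x0,y0=u-18,v-18; w=g[y0:y0+37,x0:x0+37]
    b=max(blobs(w<0.7*np.median(w),15,900),key=lambda b:b[1]); H.append((c,b[0]+[x0,y0])); print(b, plane(c,H[-1][1],55).round(1))
h=tri(H); print("hole",h); d=P[3]-P[0]; print("axis",np.degrees(np.arctan2(d[1],d[0])),np.linalg.norm(np.diff(P,axis=0),axis=1))
json.dump(dict(P=P.tolist(),H=h[0].tolist()),open("pics/P.json","w"))
feel(P[2])
E
```

```text
[583.   18.7 105.6] 0.02
[567.4  81.5 104.8] 0.03
[551.6 144.5 104.8] 0.12
[536.2 207.7  98.6] 0.41
(array([17.24      , 16.58857143]), np.int32(175)) [ 549.  -282.8   55. ]
(array([16.74074074, 16.46296296]), np.int32(162)) [ 548.5 -282.4   55. ]
hole (array([ 549.21917634, -283.57184196,   50.932802  ]), np.float64(0.005537645172674464))
axis 103.93196904613433 [64.76577968 64.97850446 65.27871003]
1 False off 37.99 lat -0.01 z 69.0 dF [-1.02 -0.86  1.04] t 9.8417
-1 False off -37.87 lat 0.02 z 69.0 dF [1.08 0.26 1.95] t 14.3833
span 75.85815433389348 centre 0.06346024026970198
```

```bash
python3 - <<'E'
from h import *
import json
P=json.load(open("pics/P.json"))["P"]; b=np.array([P[2][0],P[2][1],69.])
ims=[]
for s in (0,24,32,-32):
    robot.movel(b+n*s,ROT,vel=25); robot.wait(0.2); o=robot.get_obs(); print(s,o["force"].round(2),o["width"],o["time"])
    im,_=imaging.read_camera("scene"); ims.append(cv2.resize(im[190:340,300:500],(400,300)))
robot.movel(b,ROT,vel=50)
cv2.imwrite("pics/feel.png",np.vstack([np.hstack(ims[:2]),np.hstack(ims[2:])]))
E
```

```text
0 [0.14 0.31 0.26] 85.32426227625378 16.0917
24 [-1.09  0.15 -0.31] 85.57343856173966 17.45
32 [-0.46  0.44 -0.51] 85.1850803672202 18.1667
-32 [2.27 0.66 1.85] 85.22082669919872 21.125
```

View pics/feel.png

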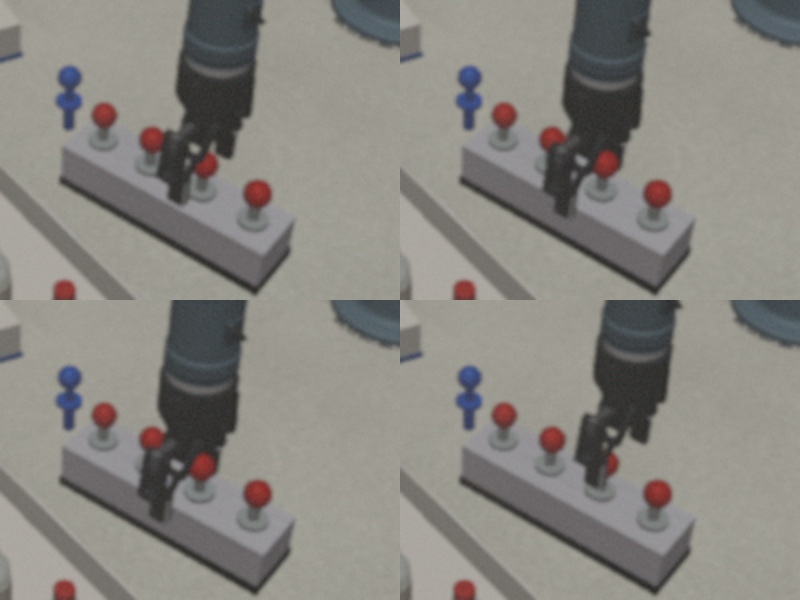

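The frames show the third ball at about (205,165) in its panel with offset 0 and at about (202,165) with offset 32. The finger appears to carry it a few mm with hardly any force, so this could be the loose one. I'll measure that shift, then feel a neighbour for contrast.

```bash
python3 - <<'E'
from h import *
import json
m=cv2.imread("pics/feel.png"); cs=imaging.get_calibration("scene")
for k,(x0,y0) in enumerate([(0,0),(400,0),(0,300),(400,300)]):
    print(k,[((plane(cs,b[0]/2+[300,190],100)[:2]@n[:2]).round(1),b[1]) for b in sorted(blobs(red(m[y0:y0+300,x0:x0+400]),60),key=lambda b:b[0][0])])
P=json.load(open("pics/P.json"))["P"]
b=np.array([P[1][0],P[1][1],0.]); up=np.array([0,0,1.])
robot.movel([P[2][0],P[2][1],125],ROT,vel=150)
robot.movel(b+up*125,ROT,vel=150); robot.movel(b+up*69,ROT,vel=100)
for s in (1,-1):
    robot.movel(b+n*s*22+up*69,ROT,vel=60); robot.wait(0.2); f0=robot.get_obs()["force"]
    hit=robot.movel(b+n*s*33+up*69,ROT,vel=8,max_force=3); o=robot.get_obs()
    print(s,hit,((o["eef_pos"]-b)@n).round(2),(o["force"]-f0).round(2),o["time"])
    if not hit: pass
robot.movel(b+up*69,ROT,vel=60); robot.movel(b+up*125,ROT,vel=150)
E
```

```text
0 [(np.float64(792.7), np.int32(208)), (np.float64(567.6), np.int32(243)), (np.float64(567.9), np.int32(298)), (np.float64(566.5), np.int32(246)), (np.float64(568.5), np.int32(401))]
1 [(np.float64(792.8), np.int32(209)), (np.float64(568.0), np.int32(259)), (np.float64(566.1), np.int32(241)), (np.float64(563.9), np.int32(376)), (np.float64(568.3), np.int32(395))]
2 [(np.float64(792.7), np.int32(204)), (np.float64(567.8), np.int32(248)), (np.float64(566.9), np.int32(268)), (np.float64(570.1), np.int32(390)), (np.float64(568.2), np.int32(397))]
3 [(np.float64(792.6), np.int32(210)), (np.float64(567.5), np.int32(235)), (np.float64(567.7), np.int32(293)), (np.float64(560.2), np.int32(90)), (np.float64(568.5), np.int32(397))]
1 True 28.45 [-0.83 -0.55 -0.68] 25.475
-1 True -30.04 [0.41 0.83 2.11] 27.8
```

The result is clear. Probe 3's ball was carried about 6 mm, from 563.9 to 570.1 along the push axis, with almost no force. Its neighbour stood firm on both sides with a span of 58.5 mm, which is ±1.8 mm of play. So probe 3, at about (551,144), is the loose one. Next I'll pinch it, lift it and carry it over the holder.

```bash
python3 - <<'E'
from h import *
import json
J=json.load(open("pics/P.json")); b=np.array([*J["P"][2][:2],0.])-0.8*n; up=np.array([0,0,1.])
robot.movel(b+up*125,ROT,vel=150); robot.movel(b+up*82,ROT,vel=80); robot.wait(0.1)
robot.gripper_close(25); o=robot.get_obs(); print("closed",o["width"],o["grasp_force"],o["force"].round(1),o["time"])
robot.movel(b+up*86,ROT,vel=30); print(robot.get_obs()["force"].round(1))
robot.movel(b+up*130,ROT,vel=50); robot.movel(b+up*205,ROT,vel=120)
H=np.array([549.0,-282.9,0.])
robot.movel(H+up*205,ROT,vel=160); robot.movel(H+up*140,ROT,vel=100); robot.wait(0.3)
o=robot.get_obs(); print(o["eef_pos"].round(1),o["width"],o["grasp_force"],o["time"])
S,_=imaging.read_camera("scene"); c=imaging.get_calibration("wrist"); W,_=imaging.read_camera("wrist"); T,_=imaging.read_camera("top")
cv2.imwrite("pics/s2.png",S);cv2.imwrite("pics/w2.png",W);cv2.imwrite("pics/t2.png",T)
cs=cv2.resize(S[120:245,230:355],(400,400),interpolation=2); cw=cv2.resize(W,(400,300)); cw=cv2.copyMakeBorder(cw,0,100,0,0,0)
cv2.imwrite("pics/m2.png",np.hstack([cs,cw]))
E
```

```text
closed 28.654762303545944 24.52672004699707 [-1.   0.1  2.1] 30.9
[-0.5 -0.1 -0.9]
[ 549.4 -283.1  140.7] 28.447723554368558 24.759517014026642 36.9083
```

View pics/m2.png

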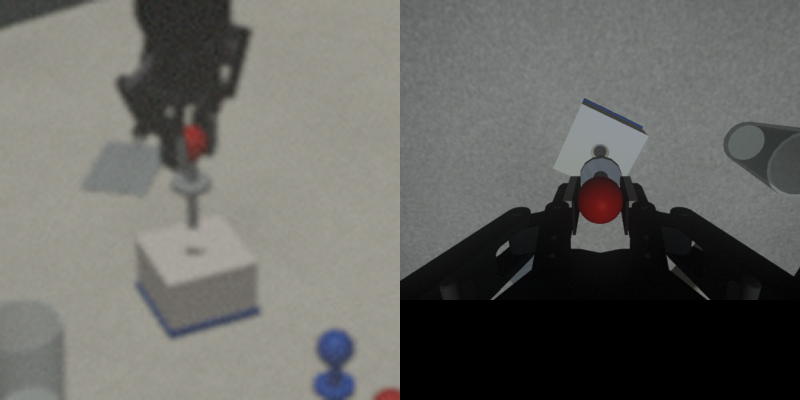

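```bash
python3 - <<'E'
from h import *
S=cv2.imread("pics/s2.png");W=cv2.imread("pics/w2.png")
cs=imaging.get_calibration("scene");cw=imaging.get_calibration("wrist")
def pr(c,X): v=c["R"]@np.array(X)+c["t"]; return np.array([v[0]/v[2]*c["fx"]+c["cx"],v[1]/v[2]*c["fy"]+c["cy"]])
x,y,z=robot.get_obs()["eef_pos"]; bw=max(blobs(red(W),500,60000),key=lambda b:b[1])[0]
bs=[b for b in blobs(red(S),8) if 280<b[0][0]<300 and 150<b[0][1]<180]; print("ball wrist",bw,"scene",bs)
Z=z+19
print("pred ball",pr(cw,[x,y,Z]),pr(cs,[x,y,Z]),"tip",pr(cs,[x,y,Z-80]),"collar",pr(cs,[x,y,Z-34]))
a=np.radians(np.arange(0,360,45)); print("pred collar rim wrist",[pr(cw,[x+17*np.cos(t),y+17*np.sin(t),Z-34]).round().tolist() for t in a])
m=W[215:330,260:380]; s=cv2.resize(m,None,fx=4,fy=4,interpolation=2)
for t in np.radians(np.arange(0,360,10)):
    p=(pr(cw,[x+17*np.cos(t),y+17*np.sin(t),Z-34])-[260,215])*4; cv2.circle(s,tuple(int(q) for q in p),2,(0,255,0),-1)
k=cv2.resize(S[140:215,260:320],(368,460),interpolation=2)
for dz in (0,-40,-80):
    p=(pr(cs,[x,y,Z+dz])-[260,140])*6.133; cv2.circle(k,tuple(int(q) for q in p),3,(0,255,0),1)
cv2.imwrite("pics/m3.png",np.hstack([s[:460],k]) if s.shape[0]>=460 else 0)
E
```

```text
ball wrist [321.26409666 324.84781358] scene [(array([290.17241379, 162.55172414]), np.int32(29))]
pred ball [320.0899485  320.64826618] [288.84563502 164.07660852] tip [290.07721592 189.89079109] collar [289.38071611 175.2920155 ]
pred collar rim wrist [[353.0, 293.0], [350.0, 269.0], [329.0, 254.0], [302.0, 258.0], [287.0, 278.0], [291.0, 301.0], [312.0, 315.0], [337.0, 312.0]]
```

View pics/m3.png

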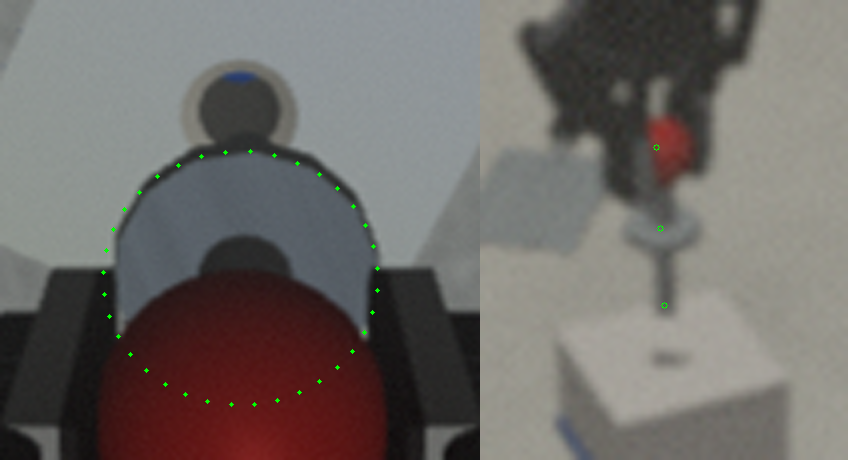

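The probe hangs upright: the predicted collar rim matches in the wrist view, and the shank axis lines up with the hole in the scene view. Now I'll lower it under force guard.

```bash
python3 - <<'E'
from h import *
H=np.array([549.0,-282.9,0.]); up=np.array([0,0,1.])
print(robot.movel(H+up*112,ROT,vel=60), robot.get_obs()["time"])
h1=robot.movel(H+up*84,ROT,vel=20,max_force=6); o=robot.get_obs(); print(h1,o["eef_pos"].round(1),o["force"].round(1))
if not h1:
    h2=robot.movel(H+up*72,ROT,vel=10,max_force=6); o=robot.get_obs(); print(h2,o["eef_pos"].round(1),o["force"].round(1),o["width"],o["time"])
S,_=imaging.read_camera("scene"); cv2.imwrite("pics/s4.png",S)
E
```

```text
False 37.675
False [ 549.1 -282.9   84.2] [-0.4  0.  -1.1]
True [ 549.1 -282.9   77.2] [-0.6  0.   4.4] 28.35253210362549 39.9833
```

Contact came at TCP z = 77, the expected seated height. I'll release, back off and check.

```bash
python3 - <<'E'
from h import *
robot.open_jaws(); robot.wait(0.3)
H=np.array([549.0,-282.9,0.]); up=np.array([0,0,1.])
robot.movel(H+up*200,ROT,vel=100); robot.movel(H+up*260+[-60,0,0],ROT,vel=120); robot.wait(0.5)
cw=imaging.get_calibration("wrist"); W,_=imaging.read_camera("wrist"); S,_=imaging.read_camera("scene"); T,_=imaging.read_camera("top")
cs,ct=imaging.get_calibration("scene"),imaging.get_calibration("top")
for n_,im,c in (("w",W,cw),("s",S,cs),("t",T,ct)):
    print(n_,[(plane(c,b[0],95).round(1)[:2],plane(c,b[0],100).round(1)[:2],b[1]) for b in blobs(red(im),15)])
cv2.imwrite("pics/m5.png",np.hstack([cv2.resize(S[150:330,250:450],(440,396),interpolation=2),cv2.resize(W[100:420,160:480],(360,396)[:1]+(396,))]))
print(robot.get_obs()["time"],robot.get_obs()["force"])
E
```

```text
w [(array([ 551.8, -284. ]), array([ 550.5, -282.9]), np.int32(532))]
s [(array([ 546.4, -288.2]), array([ 550.5, -281.7]), np.int32(31)), (array([576.6,  11.2]), array([580.5,  15.7]), np.int32(58)), (array([560.3,  75.1]), array([564.3,  79.1]), np.int32(70)), (array([761.4,  14. ]), array([764. ,  18.4]), np.int32(39)), (array([528.7, 203.5]), array([532.9, 206.6]), np.int32(97)), (array([791.8,  95. ]), array([794.2,  98.9]), np.int32(53)), (array([767. , 186.1]), array([769.5, 189.4]), np.int32(56))]
t [(array([796.7,  99.7]), array([795. ,  99.2]), np.int32(24)), (array([766.7,  18.8]), array([765.1,  18.5]), np.int32(23)), (array([771.6, 190. ]), array([770.1, 189.1]), np.int32(22)), (array([585.3,  18. ]), array([584.3,  17.8]), np.int32(40)), (array([ 552.1, -285.1]), array([ 551.3, -284.3]), np.int32(18)), (array([568.7,  81.7]), array([567.8,  81.2]), np.int32(40)), (array([537.3, 208.4]), array([536.6, 207.5]), np.int32(43))]
43.825 [ 0.04170525 -0.25002603 -0.78347757]
```

View pics/m5.png

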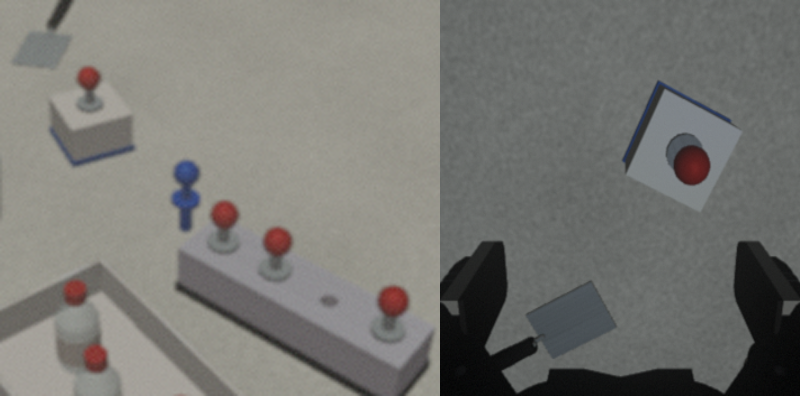

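The probe stands upright in the holder, ball at (88,77) and collar on the white top at (90,102). Well 3 is empty at (330,300), the three snug probes are seated, and the bystanders are where they were.

```bash
python3 -c "
from station import job; print(job.close_job())"
```

```text
the job is handed in; nothing more can be done
None
```

The third probe (at about x 551, y 144 mm) was the loose one; it now stands upright with its collar down in the white holder. I felt only it and one snug neighbour. All three snug probes are still seated, and the job is handed in at about 44 s; the hand-in returned no verdict.

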